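# Turn the tube opener round in its bench cradle

### The job

Bigger tubes are next, so turn the tube opener (the bar with a two-pronged fork at each end) end for end in its own bench cradle: lift it out, turn it half round and lay it back in both notches so that the wide fork sticks out of the cradle's open front and the narrow fork points at the back wall. Set it down into the notches before letting go rather than dropping it, and leave the spatula in the other cradle alone.

Things in the scene. Friction and masses are not known exactly. Their poses are not given: they have to be found in the camera images.
- opener: Tube opener, loose, 184 mm long, 0.1-0.2 kg: grey grip block 50 long x 24 x 24 mm, 14 mm square steel shank 110 mm long through it, flat two-pronged steel fork 8 mm thick at each end (wide: 38 mm across, 20 gap; narrow: 20 across, 8 gap). Origin: centre of the grip block, near the centre of mass; x along the bar to the wide fork, z up. Starts in its cradle, narrow fork to the front.
- wide_fork (a point): Middle of the tip line of the opener's wide fork, 92 mm from the opener's origin along its x.
- cradle: Fixed cradle of the opener, white on a dark base; sizes in mm. Origin on the bench midway between its notches; open front at -x, z up. Base 12 mm thick, x -65 to 120, 76 wide; back wall at x 112-120, 85 high. Notched supports 10 thick at x -42 and 42 (74 clear between for fingers); notch floor 20 wide at height 55, flared to 48 at 79. Seated, the opener's origin is 62 mm up and may shift 12 mm along x.
- spatula: Bystander in a second, identical cradle: same grip block and shank, but a plain solid flat blade 26 mm wide at each end. Origin at the centre of its grip block, x along the bar. Leave it alone.
Mind the look-alikes: they are no part of the job. Leave any brown or red look-alike of the opener alone.

How it is judged:
By the outcome, as a careful person would: the job done as asked, in the order asked, and still so for the second after the job is handed in, with the robot touching nothing.
It also fails if it takes over 43 s, if anything falls off the work surface, if the arm or the gripper's body presses on something with over 40 N, if the wrist force passes 120 N, or if a joint passes its speed limit or range.

### The arm

A 6-joint arm with a two-finger parallel gripper is mounted at the origin on the work surface. World frame = base frame: x ahead of the robot, y to its left, z up, the work surface at z = 0. Lengths are in m, angles in rad, forces in N, time in s.
With the tool pointing down it reaches from about 0.35 to 0.975 m from the base axis. Payload 4.9 kg.
Tool frame: the origin (TCP) lies at the very end of the fingers, on their centre line; the grasp point (between the pads) lies 19 mm behind it; z points along the fingers, y is the direction in which the jaws open and shut (so a half turn about z gives the same grasp; the last joint's range is limited). The gripper opens to 85 mm and grips with 20 to 120 N. Pads are 22 mm wide; open, the fingers measure 114 mm over their backs; the gripper's body (76 mm by 85 mm) begins 54 mm behind the grasp point. The pads swing forward as they close: fully open they stand 13 mm farther back than shut.
Start: joints at [-1.356, 0.053, 1.613, -0, 1.476, -0.119], TCP at [0.205, -0.59, 0.231] pointing down, gripper open.
Joint ranges: [-3.01, 3.01], [-1.01, 2.22], [0.06, 2.58], [-1.02, 4.17], [0.09, 2.62], [-3.14, 3.14]. Speed limits (rad/s): [2.57, 2.57, 3.14, 3.14, 3.14, 3.14].

### API

Orientations are given as a unit quaternion [w, x, y, z].
In Python, from plant import monitor, eyes, manip gives the robot as it stands.
- The arm moves only by the tool step_arm, never from a script. Its argument "motion" is a list of rows, each a list of 7 numbers: the shift along the world's x, y, z scaled (see below), then the turn, a rotation vector about the world's x, y, z scaled (see below), then the closure in counts, from 0 (fully open) to 255 (shut). In form: [[x, y, z, ax, ay, az, grip], ...]. A call has 1 to 10 rows; each row is the pose to reach, as a shift and turn from the pose commanded when the call began; what a row does not reach only later rows make up. The controller multiplies each number of a shift by 0.5 m and each number of a turn by 1.5 rad. A row lasts 1/10 s, in which the tool goes at most 50 mm and 8.59 degrees, less where a joint would pass 70% of its speed; a pose out of reach is approached as far as the arm can. A call with a number of a shift or a turn outside -1 to 1 is refused whole. A call with a gripper value outside its range is refused whole. The fingers move at their own pace and stop on an object; the grip force is fixed at half the most. Time passes only in rows, so rows that repeat a pose let the fingers close. It gives the time, the measured TCP pose, the force and the opening at its end, in the units of the state.
- monitor.state(): the state, without advancing time (a new reading comes with each control period).
- eyes.grab_frame(name): name is "scene" or "top" or "wrist"; returns a dict with "pixels" (400x640x3 uint8, red, green, blue), "mtx" (3x3 intrinsics, pixels), "dist" ([k1, k2, p1, p2, k3] as OpenCV has them; the pictures are not rectified), "rvec" (rotation vector, rad) and "tvec" (3), from world to camera coordinates, as OpenCV has them; the wrist camera has in their place "hand_eye" (4x4, takes a point from camera to tool coordinates, whose origin is the TCP and whose axes are the flange's). Camera axes: x right, y down, z forward; pixel columns grow to the right and rows downward; lengths in m; the calibration is good to about 2 mm. A picture is of the moment at which its call begins: read the wrist's pose just before it. There is no depth.
- manip.job_done(): hands the job in, once; it reports no verdict.
Trained networks look in the newest picture that a camera, given by its name, has taken for a name from the list of things; names that differ only in an ending like _2 or _b are one class to them, and where a whole thing is asked for, a point or a joint stands for the part that bears it (a point fixed in the world has none). Each returns a list of dicts, best first, with "p" (0 to 1); they miss things now and then, are a little off and sometimes report something else, mostly with a low value. They report only what shows in the picture. A call takes as long as a camera call. They do not tell look-alikes from the thing itself.
- eyes.look_for(name, camera): "box" ([centre column, centre row, width, height] in pixels, round what is visible of it).
- eyes.pinpoint(name, camera): "uv" ([column, row] in pixels: a listed point, or the origin of a listed thing).
The state is a dict: "time": time; "joint_pos": joint angles; "joint_vel": joint speeds; "joint_efforts": joint torques, N m; "tool_pos": TCP position; "tool_rot": TCP orientation; "contact_force": force on the tool from outside, world axes, zero at the start; "ft_torque": the same for the moment, N m; "gripper_width": opening from 0.0 (shut) to 1.0 (fully open).
Only numpy, scipy, OpenCV 4.12 (cv2) and the standard library are available. Lean on these libraries where they do the work, as an engineer would, in place of code of your own. Each camera call takes 0.05 s, during which the arm holds its last target.

## Working session

There is one attempt and no reset: what is moved stays moved. The work goes in short steps, Python scripts to look and compute and a tool call to move; the robot and the scene stay as the last step left them, time stands still between calls to the robot, and variables do not carry over. Pictures are saved under pics/ and viewed, and the job is handed in when it is done.

Besides the shell and the picture viewer there is one more tool, called after ">>>" as name([rows], argument=value, ...), one row to a line, values as JSON. step_arm: Moves the arm, as the interface text tells. Its arguments: {"type":"object","properties":{"motion":{"type":"array","items":{"type":"array","items":{"type":"number"}}}},"required":["motion"]}

```bash
ls; mkdir -p pics
cat > h.py <<'E'
import cv2,numpy as np,pickle
from plant import monitor,eyes,manip
def grab(n,fn=None):
    f=eyes.grab_frame(n)
    if fn: cv2.imwrite('pics/'+fn,np.ascontiguousarray(f['pixels'][:,:,::-1]))
    return f
E
python3 - <<'E'
from h import *
for n in ['scene','top']:
    f=grab(n,n+'0.png'); pickle.dump(f,open(n+'0.pkl','wb'))
    for t in ['opener','cradle','spatula','wide_fork']:
        print(n,t,[(np.round(d['uv']).tolist(),round(d['p'],2)) for d in eyes.pinpoint(t,n)][:4],[(np.round(d['box']).tolist(),round(d['p'],2)) for d in eyes.look_for(t,n)][:4])
s=monitor.state();print(s)
E
```

```text
pics
scene opener [([158.0, 212.0], 0.91), ([300.0, 234.0], 0.86), ([254.0, 200.0], 0.79), ([240.0, 298.0], 0.62)] [([252.0, 198.0, 65.0, 21.0], 0.84), ([305.0, 235.0, 59.0, 44.0], 0.75), ([156.0, 214.0, 47.0, 49.0], 0.75), ([242.0, 302.0, 21.0, 69.0], 0.57)]
scene cradle [([302.0, 249.0], 0.59)] [([315.0, 246.0, 78.0, 72.0], 0.61)]
scene spatula [([457.0, 174.0], 0.58)] [([456.0, 176.0, 40.0, 43.0], 0.72), ([314.0, 247.0, 78.0, 75.0], 0.58)]
scene wide_fork [([290.0, 192.0], 0.91), ([137.0, 234.0], 0.78), ([242.0, 333.0], 0.65)] [([241.0, 301.0, 18.0, 71.0], 0.95), ([156.0, 214.0, 44.0, 51.0], 0.77), ([253.0, 199.0, 65.0, 24.0], 0.64), ([304.0, 232.0, 54.0, 42.0], 0.57)]
top opener [([469.0, 283.0], 0.97), ([372.0, 250.0], 0.96), ([355.0, 173.0], 0.89), ([429.0, 140.0], 0.79)] [([350.0, 162.0, 24.0, 62.0], 0.84), ([470.0, 282.0, 64.0, 59.0], 0.69), ([368.0, 249.0, 64.0, 21.0], 0.57)]
top cradle [([354.0, 168.0], 0.56)] [([349.0, 155.0, 43.0, 81.0], 0.8)]
top spatula [] [([169.0, 163.0, 17.0, 79.0], 0.92)]
top wide_fork [([441.0, 110.0], 0.91), ([333.0, 249.0], 0.85), ([496.0, 261.0]
[... 172 characters left out ...]
.55)]
{'time': 0.9, 'joint_pos': array([-1.35598469e+00,  5.26758933e-02,  1.61289963e+00, -4.67577858e-07,
        1.47599741e+00, -1.19055857e-01]), 'joint_vel': array([-0.00212032,  0.00207773, -0.0012231 , -0.00057858, -0.00096956,
       -0.00011226]), 'joint_efforts': array([-6.58463214e-04, -3.93680727e+01, -3.70472467e+01, -2.64768141e-04,
        4.55697800e-04, -1.51989116e-05]), 'tool_pos': array([ 0.2047756 , -0.59048264,  0.23131876]), 'tool_rot': array([9.86134345e-06, 9.86098885e-01, 1.66159527e-01, 2.39494973e-07]), 'contact_force': array([-0.36160066, -0.2386726 , -0.03754921]), 'ft_torque': array([ 0.02737509,  0.02208893, -0.02835763]), 'gripper_width': 0.9967563258835715}
```

View pics/top0.png

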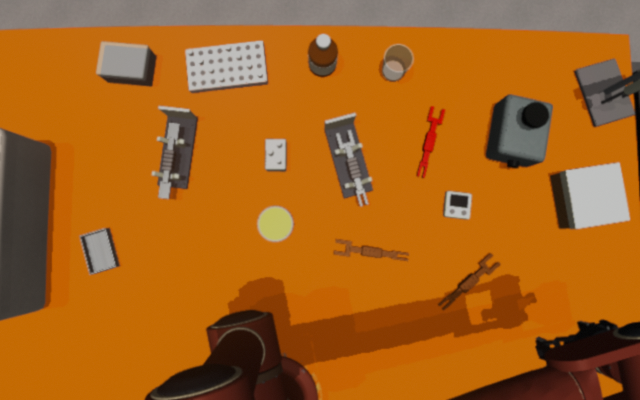

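View pics/scene0.png

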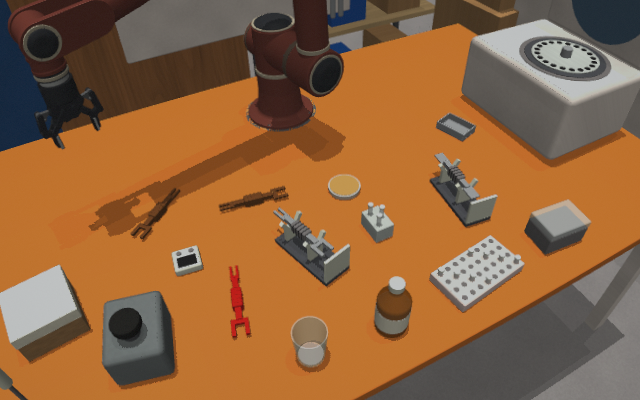

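The opener's cradle is at about (349,158) in top and (312,245) in scene. The spatula's cradle is at (172,153) in top. The brown and red look-alikes lie on the bench.

Run:
```python
import cv2
a=cv2.imread('pics/top0.png')[105:215,310:400]; cv2.imwrite('pics/topz.png',cv2.resize(a,None,fx=5,fy=5,interpolation=cv2.INTER_CUBIC))
a=cv2.imread('pics/scene0.png')[195:290,260:360]; cv2.imwrite('pics/scz.png',cv2.resize(a,None,fx=6,fy=6,interpolation=cv2.INTER_CUBIC))
```

```text
(no output)
```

View pics/topz.png

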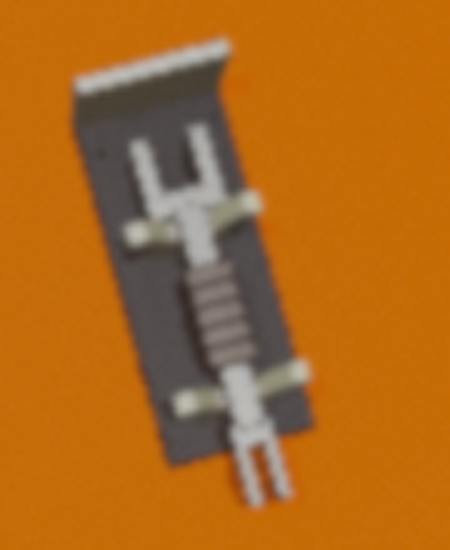

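View pics/scz.png

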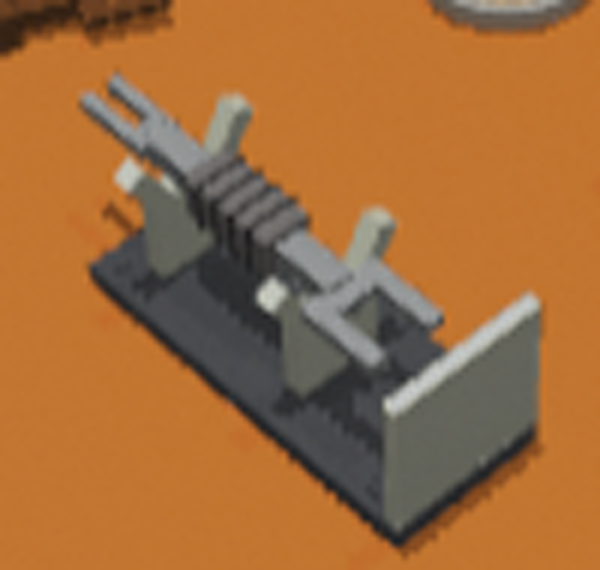

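```bash
cat > fit.py <<'E'
from h import *
from scipy.optimize import least_squares
T=pickle.load(open('top0.pkl','rb'));S=pickle.load(open('scene0.pkl','rb'))
pr=lambda f,P:cv2.projectPoints(np.float64(P).reshape(-1,1,3),np.float64(f['rvec']),np.float64(f['tvec']),f['mtx'],np.float64(f['dist']))[0].reshape(-1,2)
Z=lambda p,s,o:(np.array(p)+.5)/s-.5+np.array(o)
tp=[((75,78),(.120,.038,.085)),((228,40),(.120,-.038,.085)),((80,95),(.112,.038,.085)),((231,55),(.112,-.038,.085)),((170,466),(-.065,.038,.012)),((313,428),(-.065,-.038,.012))]
sp=[((387,410),(.120,-.038,.085)),((541,302),(.120,.038,.085)),((400,548),(.120,-.038,0)),((540,445),(.120,.038,0)),((92,268),(-.065,-.038,.012))]
R=lambda a:np.array([[np.cos(a),-np.sin(a),0],[np.sin(a),np.cos(a),0],[0,0,1]])
ut=np.array([Z(p,5,(310,105)) for p,_ in tp]);us=np.array([Z(p,6,(260,195)) for p,_ in sp])
w=lambda q,L:(R(q[2])@np.array(L).T).T+[q[0],q[1],0]
def res(q): return np.r_[(pr(T,w(q,[l for _,l in tp]))-ut).ravel(),(pr(S,w(q,[l for _,l in sp]))-us).ravel()]
r=least_squares(res,[.6,-.1,0],x_scale=[.1,.1,1])
q=r.x
if __name__=='__main__':
    print(q,np.round(r.fun.reshape(-1,2),1))
    # opener: prong tips wide, narrow(front) along axis, in cradle frame x
    to=[((137,140),(.092,.0145,.066)),((203,124),(.092,-.0145,.066)),((255,503),(-.092,.007,.066)),((285,494),(-.092,-.007,.066))]
    so=[((370,360),(.092,-.0145,.066)),((432,318),(.092,.0145,.066)),((85,95),(-.092,-.007,.066)),((115,78),(-.092,.007,.066))]
    vt=np.array([Z(p,5,(310,105)) for p,_ in to]);vs=np.array([Z(p,6,(260,195)) for p,_ in so])
    ro=least_squares(lambda q:np.r_[(pr(T,w(q,[l for _,l in to]))-vt).ravel(),(pr(S,w(q,[l for _,l in so]))-vs).ravel()],q,x_scale=[.1,.1,1])
    print(ro.x,np.round(ro.fun.reshape(-1,2),1)); d=R(-q[2])@np.r_[ro.x[:2]-q[:2],0];print('opener in cradle',d,np.hypot(*ro.x[:2]))
E
python3 fit.py
```

```text
[ 0.56738488 -0.18854987  0.26679725] [[-0.2  0.2]
 [ 0.1 -0.3]
 [-0.3  0. ]
 [ 0.4 -0.1]
 [-0.3  0.5]
 [ 0.5  0.2]
 [ 1.   0.9]
 [ 0.6  0.1]
 [-0.6  0.8]
 [-0.1 -0.5]
 [-0.6 -1.1]]
[ 0.5634177  -0.19112821  0.26113085] [[ 1.  -0.1]
 [-0.5  0.1]
 [ 0.5  0.5]
 [ 0.2  0.8]
 [ 1.2  0.6]
 [ 0.4  0.7]
 [ 0.2 -0.4]
 [-0.3 -0.4]]
opener in cradle [-0.00450658 -0.0014412   0.        ] 0.5949533619712536
```

>>> step_arm([
  [0.07,0.08,0,0,0,-0.01,0],
  [0.14,0.16,0,0,0,-0.02,0],
  [0.22,0.24,0,0,0,-0.03,0],
  [0.3,0.33,0,0,0,-0.047,0],
  [0.37,0.41,0,0,0,-0.047,0],
  [0.44,0.49,0,0,0,-0.047,0],
  [0.51,0.57,0,0,0,-0.047,0],
  [0.58,0.65,0,0,0,-0.047,0],
  [0.65,0.73,0,0,0,-0.047,0],
  [0.717,0.799,0,0,0,-0.047,0],
])

```text
time: 1.9
tool_pos: [0.5393, -0.2162, 0.2317]
tool_rot: [0.0, 0.991, 0.131, 0.0]
contact_force: [0.5, -0.8, 0.4]
gripper_width: 1.0
```

>>> step_arm([
  [0,0,0,0,0,0,0],
  [0,0,0,0,0,0,0],
  [0,0,0,0,0,0,0],
  [0,0,0,0,0,0,0],
])

```text
time: 2.3
tool_pos: [0.5375, -0.2191, 0.2313]
tool_rot: [0.0, 0.991, 0.13, -0.0]
contact_force: [0.1, 0.4, 0.1]
gripper_width: 0.998
```

Run:
```python
from h import *
s=monitor.state();f=grab('wrist','w1.png');f['s']=s;pickle.dump(f,open('w1.pkl','wb'))
print(s['time'],s['joint_pos'],s['tool_pos'],s['tool_rot'],f['hand_eye'])
print(eyes.pinpoint('opener','wrist'),eyes.pinpoint('wide_fork','wrist'))
from scipy.spatial.transform import Rotation as Ro
from fit import q
q0=s['tool_rot'];Rt=Ro.from_quat([*q0[1:],q0[0]]).as_matrix();M=np.eye(4);M[:3,:3]=Rt;M[:3,3]=s['tool_pos'];C=np.linalg.inv(M@f['hand_eye'])
for name,(x,y,z) in dict(cr=(q[0],q[1],.012),op=(.5634,-.1911,.062),wf=(.5634+.092*np.cos(.261),-.1911+.092*np.sin(.261),.062)).items():
    print(name,cv2.projectPoints(np.float64([[x,y,z]]),cv2.Rodrigues(C[:3,:3])[0],C[:3,3],f['mtx'],np.float64(f['dist']))[0].ravel())
```

```text
2.3 [-5.15220492e-01 -5.25452776e-02  1.71816787e+00 -2.08525339e-04
  1.47600182e+00  7.94262909e-01] [ 0.53749218 -0.21914304  0.23129354] [ 7.33304098e-05  9.91475289e-01  1.30294824e-01 -7.51534450e-05] [[-1.40606859e-03 -9.60597884e-01 -2.77938353e-01  7.08386794e-02]
 [ 9.99998845e-01 -1.19015732e-03 -9.45549091e-04 -3.92419716e-04]
 [ 5.77502090e-04 -2.77939362e-01  9.60598448e-01 -1.42042228e-01]
 [ 0.00000000e+00  0.00000000e+00  0.00000000e+00  1.00000000e+00]]
[{'uv': [488.4, 122.0], 'p': 0.79}, {'uv': [297.5, 147.4], 'p': 0.76}, {'uv': [303.7, 301.8], 'p': 0.59}] [{'uv': [533.7, 49.8], 'p': 0.93}, {'uv': [298.9, 45.4], 'p': 0.89}, {'uv': [231.3, 277.1], 'p': 0.74}]
cr [302.78484422 138.54098569]
op [301.37361368 148.10191026]
wf [299.70221186  46.52931152]
```

View pics/w1.png

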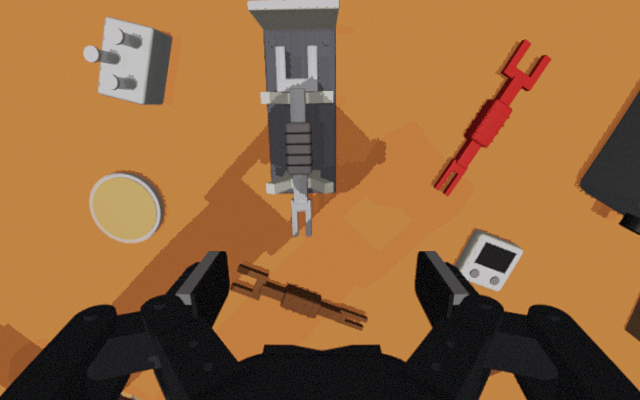

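The wrist view agrees: the block is at (299,148) and my fit predicted (301,148), a difference of about 1.5 mm. I'll descend.

>>> step_arm([
  [0.053,0.058,0,0,0,0.002,0],
  [0.053,0.058,-0.07,0,0,0.002,0],
  [0.053,0.058,-0.15,0,0,0.002,0],
  [0.053,0.058,-0.2,0,0,0.002,0],
  [0.053,0.058,-0.23,0,0,0.002,0],
  [0.053,0.058,-0.23,0,0,0.002,0],
  [0.053,0.058,-0.23,0,0,0.002,0],
  [0.053,0.058,-0.23,0,0,0.002,0],
])

```text
time: 3.25
tool_pos: [0.5661, -0.1898, 0.1188]
tool_rot: [0.001, 0.991, 0.133, 0.002]
contact_force: [-0.4, -1.1, 0.0]
gripper_width: 0.998
```

Run:
```python
from h import *
s=monitor.state();f=grab('wrist','w2.png');print(s['time'],s['tool_pos'],s['tool_rot'],s['joint_pos'])
```

```text
3.25 [ 0.56607517 -0.18984214  0.11878236] [0.0010863  0.9911644  0.13262365 0.0017071 ] [-4.48203835e-01  7.88959905e-02  1.77954527e+00  6.12758305e-05
  1.27910497e+00  8.56543344e-01]
```

View pics/w2.png

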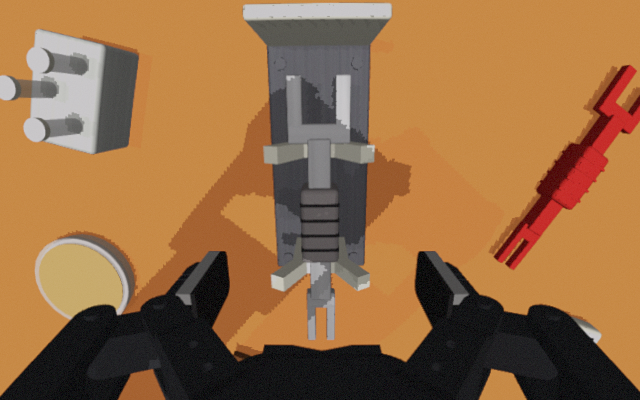

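The block is centred between the fingers at column 320. I'll go down and close.

>>> step_arm([
  [-0.003,0,-0.05,0,0,0,0],
  [-0.003,0,-0.1,0,0,0,0],
  [-0.003,0,-0.13,0,0,0,0],
  [-0.003,0,-0.152,0,0,0,0],
  [-0.003,0,-0.152,0,0,0,0],
  [-0.003,0,-0.152,0,0,0,0],
  [-0.003,0,-0.152,0,0,0,0],
])

```text
time: 4.0
tool_pos: [0.5642, -0.1895, 0.0418]
tool_rot: [0.001, 0.991, 0.133, 0.001]
contact_force: [0.2, 0.8, 0.2]
gripper_width: 0.998
```

Run:
```python
from h import *
s=monitor.state();f=grab('wrist','w3.png');print(s['time'],s['tool_pos'],s['tool_rot'],s['contact_force'])
```

```text
4.0 [ 0.56424811 -0.18948847  0.04177292] [6.77849896e-04 9.91145038e-01 1.32777924e-01 1.03769236e-03] [0.18033693 0.80339351 0.18639072]
```

View pics/w3.png

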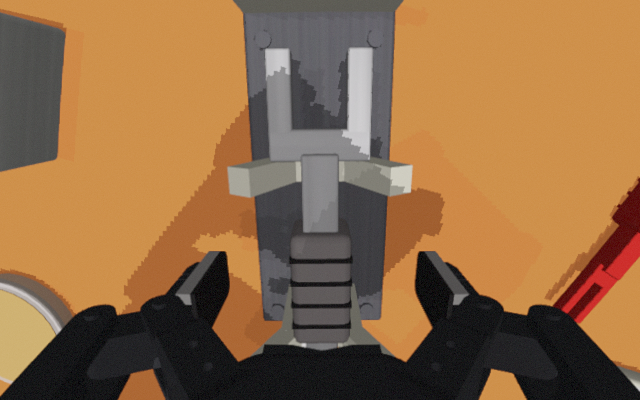

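>>> step_arm([
  [0,0,0,0,0,0,255],
  [0,0,0,0,0,0,255],
  [0,0,0,0,0,0,255],
  [0,0,0,0,0,0,255],
  [0,0,0,0,0,0,255],
  [0,0,0,0,0,0,255],
  [0,0,0,0,0,0,255],
  [0,0,0,0,0,0,255],
  [0,0,0,0,0,0,255],
  [0,0,0,0,0,0,255],
])

```text
time: 5.05
tool_pos: [0.5634, -0.1891, 0.0405]
tool_rot: [0.0, 0.991, 0.133, 0.0]
contact_force: [0.5, -0.4, 1.5]
gripper_width: 0.275
```

Run:
```python
from h import *
s=monitor.state();f=grab('wrist','w4.png');f=grab('scene','s4.png');print(s['time'],s['tool_pos'],s['tool_rot'],s['contact_force'],s['ft_torque'],s['gripper_width'],s['joint_pos'])
```

```text
5.05 [ 0.56338826 -0.1891042   0.04052227] [1.27933312e-04 9.91146249e-01 1.32774484e-01 1.82592914e-04] [ 0.53752166 -0.43905959  1.54216377] [-0.00768951 -0.00720281  0.0236303 ] 0.2751561952587911 [-4.49016686e-01  1.71922969e-01  1.82277095e+00 -1.41759819e-05
  1.14645302e+00  8.55450015e-01]
```

View pics/w4.png

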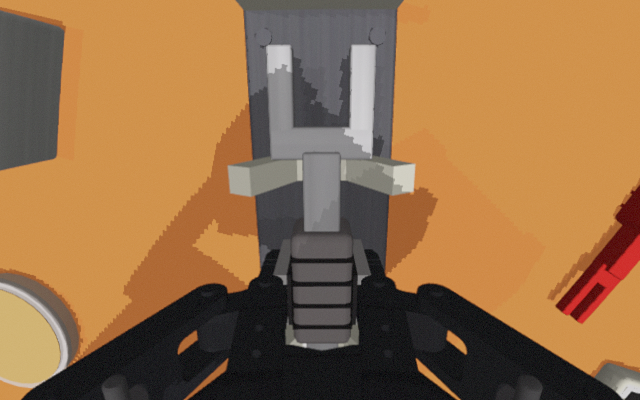

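>>> step_arm([
  [0,0,0.02,0,0,0,255],
  [0,0,0.05,0,0,0,255],
  [0,0,0.09,0,0,0,255],
  [0,0,0.14,0,0,0,255],
  [0,0,0.18,0,0,0,255],
  [0,0,0.2,0,0,0,255],
  [0,0,0.2,0,0,0,255],
  [0,0,0.2,0,0,0,255],
])

```text
time: 5.95
tool_pos: [0.5626, -0.1888, 0.1395]
tool_rot: [-0.0, 0.991, 0.133, -0.001]
contact_force: [0.7, -0.3, -1.6]
gripper_width: 0.27
```

>>> step_arm([
  [0,0,0,0,0,0.03,255],
  [0,0,0,0,0,0.1,255],
  [0,0,0,0,0,0.18,255],
  [0,0,0,0,0,0.27,255],
  [0,0,0,0,0,0.36,255],
  [0,0,0,0,0,0.45,255],
  [0,0,0,0,0,0.54,255],
  [0,0,0,0,0,0.63,255],
  [0,0,0,0,0,0.72,255],
  [0,0,0,0,0,0.8,255],
])

```text
time: 6.95
tool_pos: [0.562, -0.1885, 0.138]
tool_rot: [-0.002, 0.741, 0.671, -0.001]
contact_force: [0.1, -0.7, -2.1]
gripper_width: 0.269
```

>>> step_arm([
  [0,0,0,0,0,0.08,255],
  [0,0,0,0,0,0.17,255],
  [0,0,0,0,0,0.26,255],
  [0,0,0,0,0,0.35,255],
  [0,0,0,0,0,0.44,255],
  [0,0,0,0,0,0.53,255],
  [0,0,0,0,0,0.62,255],
  [0,0,0,0,0,0.71,255],
  [0,0,0,0,0,0.78,255],
  [0,0,0,0,0,0.8,255],
])

```text
time: 7.95
tool_pos: [0.5621, -0.1885, 0.1382]
tool_rot: [-0.002, 0.235, 0.972, 0.0]
contact_force: [0.7, -0.2, -1.6]
gripper_width: 0.271
```

Run:
```python
from h import *
s=monitor.state();f=grab('wrist','w5.png');print(s['time'],s['tool_pos'],s['tool_rot'],s['contact_force'],s['ft_torque'],s['gripper_width'],s['joint_pos'])
```

```text
7.95 [ 0.56210035 -0.18854048  0.13823165] [-1.74113400e-03  2.34788451e-01  9.72044872e-01  3.44898925e-04] [ 0.67032601 -0.16011069 -1.63979891] [ 0.02595264 -0.03881297 -0.02955625] 0.2709993699071932 [-4.49082016e-01  5.39626841e-02  1.77112633e+00 -6.05484583e-05
  1.32005309e+00 -1.54586060e+00]
```

View pics/w5.png

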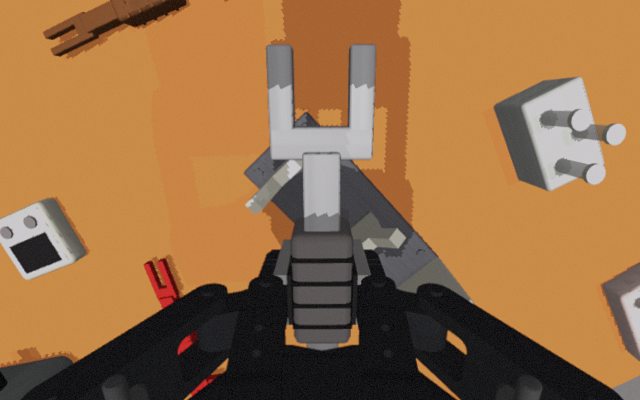

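>>> step_arm([
  [0.01,0.001,0,0,0,0.09,255],
  [0.01,0.001,0,0,0,0.18,255],
  [0.01,0.001,0,0,0,0.27,255],
  [0.01,0.001,0,0,0,0.36,255],
  [0.01,0.001,0,0,0,0.44,255],
  [0.01,0.001,0,0,0,0.494,255],
  [0.01,0.001,0,0,0,0.494,255],
  [0.01,0.001,0,0,0,0.494,255],
  [0.01,0.001,0,0,0,0.494,255],
])

```text
time: 8.9
tool_pos: [0.568, -0.1884, 0.14]
tool_rot: [-0.0, -0.132, 0.991, 0.0]
contact_force: [0.9, -0.2, -1.8]
gripper_width: 0.271
```

Run:
```python
from h import *
s=monitor.state();f=grab('wrist','w6.png');print(s['time'],s['tool_pos'],s['tool_rot'],2*np.arctan2(s['tool_rot'][2],s['tool_rot'][1]),s['contact_force'],s['gripper_width'],s['joint_pos'])
f=grab('scene');a=f['pixels'][130:300,220:400,::-1];cv2.imwrite('pics/s6.png',cv2.resize(np.ascontiguousarray(a),None,fx=4,fy=3.5,interpolation=cv2.INTER_CUBIC))
```

```text
8.9 [ 0.56802598 -0.18843424  0.13995692] [-2.63048236e-04 -1.31630754e-01  9.91298770e-01  1.52555757e-04] 3.4056204042312195 [ 0.86954101 -0.17241837 -1.78867487] 0.271105008830508 [-4.44600593e-01  6.32672831e-02  1.75836379e+00 -3.20408357e-05
  1.32056896e+00 -2.27941673e+00]
```

View pics/w6.png

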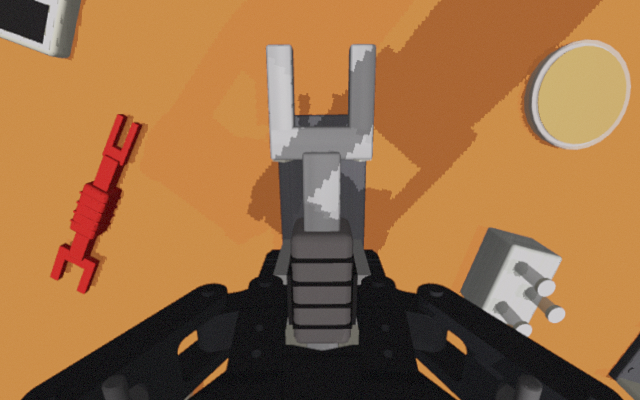

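View pics/s6.png

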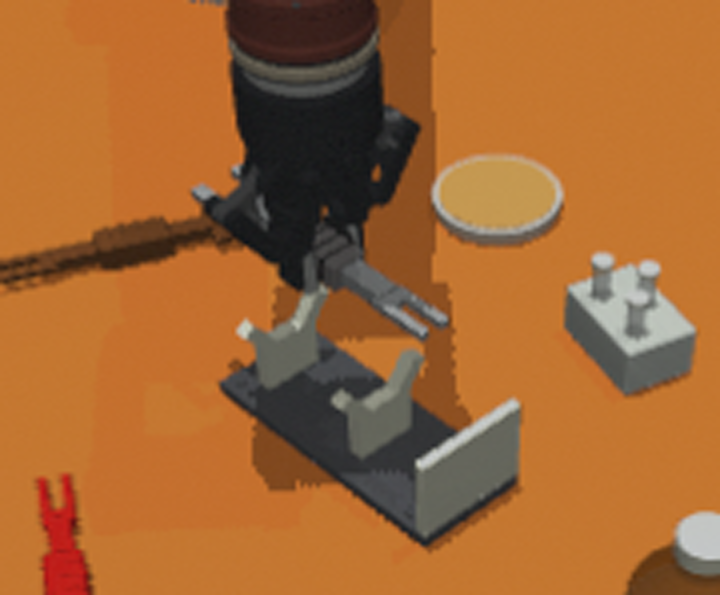

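>>> step_arm([
  [0,0.001,-0.03,0,0,0.001,255],
  [0,0.001,-0.07,0,0,0.001,255],
  [0,0.001,-0.11,0,0,0.001,255],
  [0,0.001,-0.13,0,0,0.001,255],
  [0,0.001,-0.14,0,0,0.001,255],
  [0,0.001,-0.14,0,0,0.001,255],
  [0,0.001,-0.14,0,0,0.001,255],
  [0,0.001,-0.14,0,0,0.001,255],
])

```text
time: 9.8
tool_pos: [0.5691, -0.1884, 0.0716]
tool_rot: [0.001, -0.133, 0.991, -0.001]
contact_force: [-0.5, 0.0, -1.3]
gripper_width: 0.27
```

Run:
```python
from h import *
s=monitor.state();f=grab('wrist','w7.png');print(s['time'],s['tool_pos'],s['tool_rot'],2*np.arctan2(s['tool_rot'][2],s['tool_rot'][1]),s['contact_force'],s['gripper_width'])
```

```text
9.8 [ 0.56905465 -0.18838619  0.07158425] [ 9.38235492e-04 -1.33191742e-01  9.91089661e-01 -6.02636880e-04] 3.4087702687423533 [-0.52973327  0.00727177 -1.34473007] 0.2697251457009373
```

View pics/w7.png

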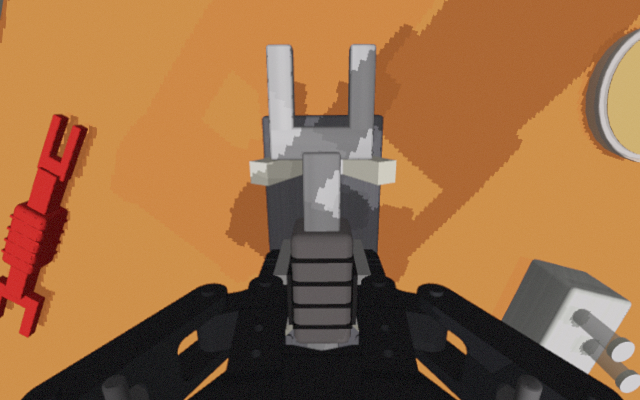

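>>> step_arm([
  [-0.003,0,-0.01,0,0,0,255],
  [-0.003,0,-0.02,0,0,0,255],
  [-0.003,0,-0.03,0,0,0,255],
  [-0.003,0,-0.04,0,0,0,255],
  [-0.003,0,-0.048,0,0,0,255],
  [-0.003,0,-0.056,0,0,0,255],
  [-0.003,0,-0.056,0,0,0,255],
  [-0.003,0,-0.056,0,0,0,255],
])

```text
time: 10.65
tool_pos: [0.5667, -0.188, 0.0422]
tool_rot: [-0.0, -0.133, 0.991, 0.0]
contact_force: [0.2, 0.6, -1.6]
gripper_width: 0.269
```

Run:
```python
from h import *
s=monitor.state();f=grab('wrist','w8.png');print(s['time'],s['tool_pos'],s['tool_rot'],2*np.arctan2(s['tool_rot'][2],s['tool_rot'][1]),s['contact_force'],s['gripper_width'])
f=grab('scene');a=f['pixels'][180:300,250:370,::-1];cv2.imwrite('pics/s8.png',cv2.resize(np.ascontiguousarray(a),None,fx=5,fy=5,interpolation=cv2.INTER_CUBIC))
```

```text
10.65 [ 0.56671849 -0.18801229  0.04221552] [-4.77209742e-05 -1.33196981e-01  9.91089582e-01  4.57647540e-05] 3.408780674117934 [ 0.20232775  0.58718239 -1.6166484 ] 0.26888791605665624
```

View pics/w8.png

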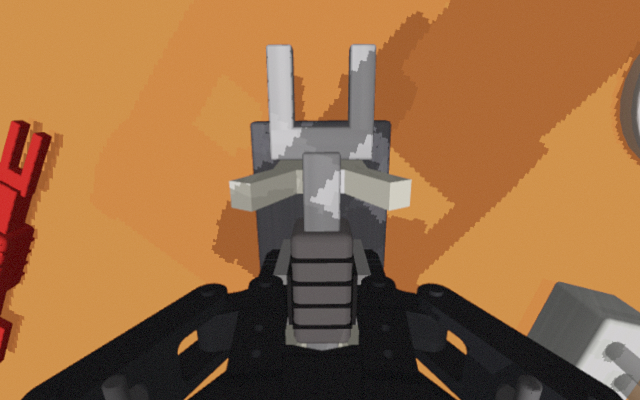

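View pics/s8.png

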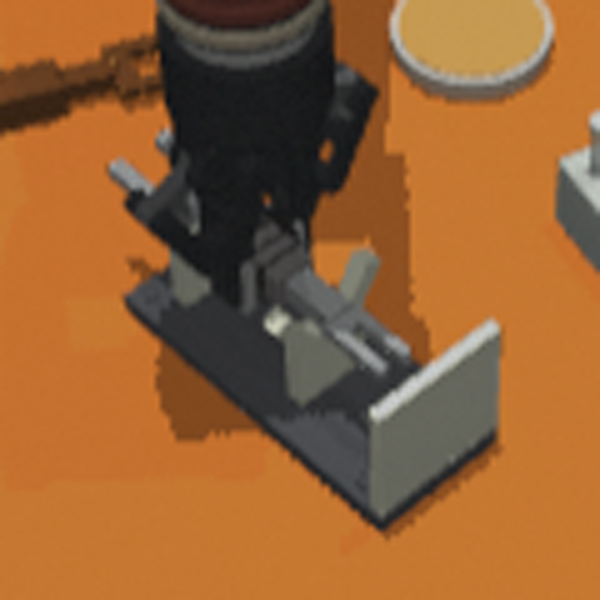

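It still hangs free by about 2 mm: the force is −1.6 N, the opener's weight. I'll lower it in small steps until it touches.

>>> step_arm([
  [0,0,-0.002,0,0,0,255],
  [0,0,-0.004,0,0,0,255],
  [0,0,-0.004,0,0,0,255],
  [0,0,-0.004,0,0,0,255],
  [0,0,-0.004,0,0,0,255],
])

```text
time: 11.25
tool_pos: [0.5669, -0.1881, 0.0405]
tool_rot: [0.0, -0.133, 0.991, -0.0]
contact_force: [0.1, -0.3, -1.2]
gripper_width: 0.276
```

>>> step_arm([
  [0,0,-0.001,0,0,0,255],
  [0,0,-0.002,0,0,0,255],
  [0,0,-0.002,0,0,0,255],
  [0,0,-0.002,0,0,0,255],
])

```text
time: 11.65
tool_pos: [0.5669, -0.1881, 0.0405]
tool_rot: [-0.0, -0.133, 0.991, -0.0]
contact_force: [-2.6, 1.5, 5.8]
gripper_width: 0.271
```

It touched: +5.8 N at the same height (0.0405) at which it was grasped. I'll release it.

>>> step_arm([
  [0,0,0,0,0,0,120],
  [0,0,0,0,0,0,60],
  [0,0,0,0,0,0,0],
  [0,0,0,0,0,0,0],
  [0,0,0,0,0,0,0],
  [0,0,0,0,0,0,0],
  [0,0,0,0,0,0,0],
  [0,0,0,0,0,0,0],
])

```text
time: 12.45
tool_pos: [0.5667, -0.188, 0.0393]
tool_rot: [0.0, -0.133, 0.991, 0.0]
contact_force: [-0.2, -0.3, 0.4]
gripper_width: 1.003
```

Run:
```python
from h import *
s=monitor.state();f=grab('wrist','w9.png');print(s['time'],s['tool_pos'],s['contact_force'],s['gripper_width'])
```

```text
12.45 [ 0.56670911 -0.18802083  0.0393022 ] [-0.23287039 -0.34594462  0.44936537] 1.0032590319248462
```

View pics/w9.png

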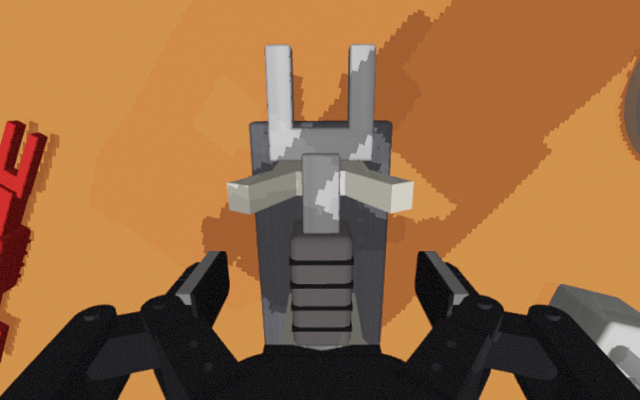

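Released: the fork is at (320,45) in the wrist view and unmoved. I'll go straight up, then back toward the start to clear the cameras' view.

>>> step_arm([
  [0,0,0.03,0,0,0,0],
  [0,0,0.08,0,0,0,0],
  [0,0,0.15,0,0,0,0],
  [0,0,0.22,0,0,0,0],
  [0,0,0.3,0,0,0,0],
  [0,0,0.38,0,0,0,0],
  [-0.07,-0.07,0.38,0,0,0,0],
  [-0.14,-0.14,0.38,0,0,0,0],
  [-0.21,-0.21,0.38,0,0,0,0],
  [-0.28,-0.28,0.38,0,0,0,0],
])

```text
time: 13.5
tool_pos: [0.4255, -0.329, 0.231]
tool_rot: [0.001, -0.134, 0.991, -0.001]
contact_force: [-0.2, -0.8, 0.1]
gripper_width: 0.998
```

>>> step_arm([
  [-0.07,-0.07,0,0,0,0,0],
  [-0.14,-0.14,0,0,0,0,0],
  [-0.2,-0.21,0,0,0,0,0],
  [-0.25,-0.28,0,0,0,0,0],
  [-0.3,-0.36,0,0,0,0,0],
  [-0.3,-0.36,0,0,0,0,0],
  [-0.3,-0.36,0,0,0,0,0],
  [-0.3,-0.36,0,0,0,0,0],
])

```text
time: 14.3
tool_pos: [0.2772, -0.5075, 0.23]
tool_rot: [0.0, -0.134, 0.991, -0.0]
contact_force: [0.2, 0.7, 0.2]
gripper_width: 1.0
```

Run:
```python
from h import *
s=monitor.state();print(s['time'],s['tool_pos'],s['joint_vel'])
f=grab('top');g=grab('scene','s10.png')
a=np.ascontiguousarray(f['pixels'][105:215,310:400,::-1]);b=np.ascontiguousarray(g['pixels'][195:290,260:360,::-1])
a=cv2.resize(a,(350,428),interpolation=cv2.INTER_CUBIC);b=cv2.resize(b,(450,428),interpolation=cv2.INTER_CUBIC);cv2.imwrite('pics/f10.png',np.hstack([a,b]))
```

```text
14.3 [ 0.27717752 -0.50750094  0.22995161] [ 0.01606898 -0.00452999  0.00638468 -0.00295892 -0.00435542 -0.00109466]
```

View pics/f10.png

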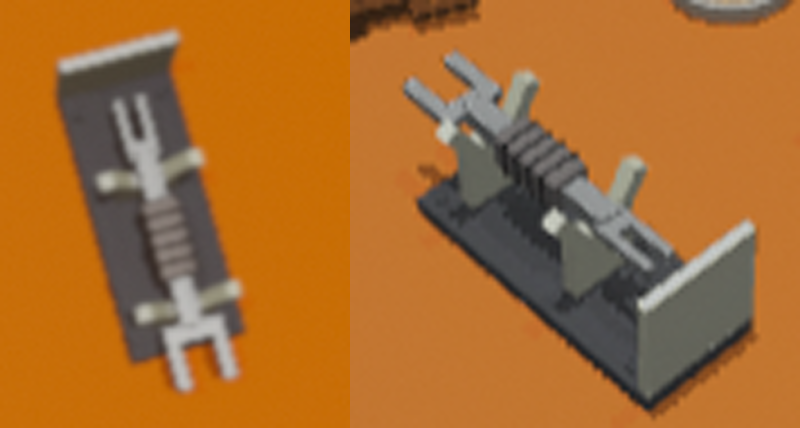

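View pics/s10.png

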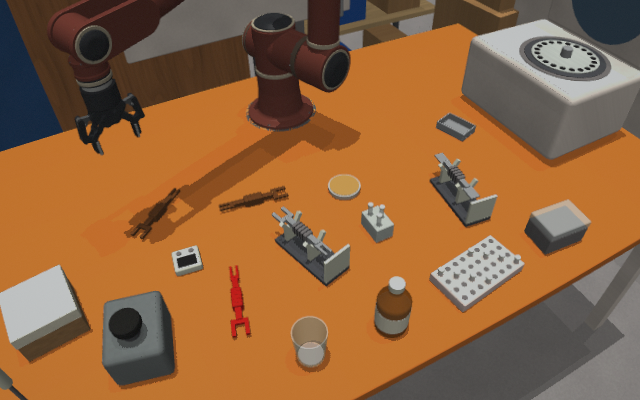

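Both views show the opener seated in both notches, with the wide fork out of the open front and the narrow fork toward the wall. Everything else is where it was.

```bash
python3 -c "
from plant import manip
print(manip.job_done())"
```

```text
the job is handed in; nothing more can be done
None
```

I turned the opener end for end in its own cradle and handed the job in. The wide fork now sticks out of the open front and the narrow fork points at the back wall. I gripped it by the grip block, lifted it about 100 mm and turned it half round. I then lowered it until the wrist force showed contact (+5.8 N, at the height where it was grasped) and opened the gripper.

The last top and scene pictures show it level in both notches, within about 1 mm of the cradle's centre going by the TCP position at release. The spatula, the brown and red look-alikes and everything else look undisturbed, and the arm is well clear. The last state I read was at about 14.3 s, and the forces I read stayed under about 7 N. No check failed; the largest disagreement between measurements was about 1.5 mm, between the camera fit and the wrist view.

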